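# Chock the roller and draw back its stop

## Robot

A 7-joint arm with a two-finger parallel gripper is mounted at the origin on a cart in front of the work surface, level with it; the furniture and walls round the work are solid. World frame = base frame: x ahead of the robot, y to its left, z up, the work surface at z = 0. Lengths are in m, angles in degrees, forces in N, time in s.
With the tool pointing down it reaches from about 0.35 to 0.775 m from the base axis. Payload 3.1 kg.
Tool frame: the origin (TCP) lies on the centre line of the jaws, within the pads' length; the fingertips stand 17 mm ahead of it and the grasp point (between the pads) lies 2 mm behind it (robot.tip_reach is the distance from the TCP to the fingertips, in m); z points along the fingers, y is the line along which they close (so a half turn about z gives the same grasp; the last joint's range is limited). The gripper opens to 85 mm and grips with 20 to 120 N. Pads are 22 mm wide; open, the fingers measure 114 mm over their backs; the gripper's body (76 mm by 85 mm) begins 54 mm behind the grasp point. The pads swing forward as they close: fully open they stand 13 mm farther back than shut.
Start: joints at [64.131, 17.813, 0.802, 86.603, -0.252, 75.585, -1.558], TCP at [0.219, -0.504, 0.248] pointing down, gripper open.
Joint ranges: [-154.91, 154.91], [-16.99, 109.72], [-72.82, 74.43], [7.12, 147.25], [-82.49, 262.49], [11.32, 116.49], [-174.64, 174.64]. Speed limits (degrees/s): [159.86, 159.86, 180, 180, 180, 180, 180].

## Interface

Orientations are given as [roll, pitch, yaw] about the fixed x, y, z axes, in that order (R = Rz(yaw) Ry(pitch) Rx(roll)).
In Python, from station import robot, fingers, vision, workorder, recognise gives the robot as it stands. Calls block until the motion is done:
- robot.move_to(position, orientation): joint-space move of the TCP to a pose.
- robot.line_to(position, orientation=None, velocity=0.15, f_stop=None): straight line of the TCP; orientation=None keeps the orientation; velocity is the mean speed in m/s. With f_stop (N) it stops when the force on the tool has changed by that much, and returns True; else False.
- robot.move_j(angles): joint-space move.
- fingers.gripper_to(opening, force=None): opening from 0.0 (shut) to 1.0 (fully open); force is the grip in N (None keeps the last); returns when the fingers have stopped.
- robot.pause(seconds).
- robot.inverse_kinematics(position, orientation): joint angles nearest the present ones, or None.
- vision.grab_frame(name): name is "scene" or "top" or "wrist"; returns the picture (400x640x3 uint8, red, green, blue); there is no depth.
- vision.calibration(name): a dict with "mtx" (3x3 intrinsics, pixels), "extrinsics" (4x4, takes a point from world to camera coordinates); the wrist camera has in their place "T_tool_cam" (4x4, takes a point from camera to tool coordinates, whose origin is the TCP and whose axes are the flange's). Camera axes: x right, y up, looking along -z (the intrinsics and any distortion apply to the point x, -y, -z); pixel columns grow to the right and rows downward; lengths in m; the calibration is good to about 2 mm. A picture is of the moment at which its call begins: read the wrist's pose just before it. calibration takes no time and is no camera call.
A pose or a line that the arm cannot do raises robot.PlanningError and nothing moves.
- workorder.close_job(): hands the job in; it is judged then, once.
Trained networks look in the newest picture that a camera, given by its name, has taken for a name from the list of things; names that differ only in an ending like _2 or _b are one class to them, and where a whole thing is asked for, a point or a joint stands for the part that bears it (a point fixed in the world has none). Each returns a list of dicts, best first, with "p" (0 to 1); they miss things now and then, are a little off and sometimes report something else, mostly with a low value. They report only what shows in the picture. A call takes as long as a camera call. They do not tell look-alikes from the thing itself.
- recognise(label, camera): "rect" ([centre column, centre row, width, height] in pixels, round what is visible of it).
Readings, each from a call of its own:
- robot.current_time_s(): time.
- robot.current_joint_positions(): joint angles.
- robot.current_dq(): joint speeds.
- robot.current_joint_torque(): joint torques, N m.
- robot.current_tool_pos(): TCP position.
- robot.current_eef_rot(): TCP orientation.
- robot.current_contact_force(): force on the tool from outside, world axes, zero at the start.
- robot.current_torque(): the same for the moment, N m.
- robot.current_finger_gap(): opening from 0.0 (shut) to 1.0 (fully open).
- robot.current_gripper_force(): force on a finger pad.
Only numpy, scipy, OpenCV 4.12 (cv2) and the standard library are available. Lean on these libraries where they do the work, as an engineer would, in place of code of your own. Each camera call takes 0.05 s, during which the arm holds its last target. There are 200 camera calls.

## Task

The aluminium roller lies across the sloping board and is kept from rolling down only by the sliding steel stop. Set the rubber wedge chock on the board between the stop's two uprights and push it nose first, snug against the low side of the roller without shoving the roller up the slope; then draw the stop fully back by its knob. The chock alone must now hold the roller where it was; leave the other things on the counter undisturbed.

Things in the scene. Friction and masses are not known exactly. Their poses are not given: they have to be found in the camera images.
- board: Fixed plywood board, 270 mm long (its x), 230 wide (its y). Its top face slopes up by 6 degrees towards its +x; its low end faces the robot, turned by up to 23 degrees. Origin: centre of its underside, z vertical. Height of the top face above the origin: 26.2 mm + 0.105 times board x (12 mm at the low end, 40 at the high end).
- roller: Loose hollow aluminium roller, plain cylinder of 60 mm diameter, 190 mm long, 0.55 to 1.15 kg; origin at its middle; its y is its axis, which lies level across the board, along board y. At the start the axis is at board x = 87 mm, so it rests on the face along the line at board x = 90.5 mm, leaning on the stop's uprights.
- chock: Loose black rubber wedge, about 0.25 kg, 76 mm long (x), 50 wide (y), 44 high. Origin: centre of its underside; x points to its nose (3 mm thick, at x = 38), from which the face rises at 35 degrees to the flat top (x -38 to -20); back upright, sides parallel, good to grip at x = -22, z = 26. Starts flat on the counter left or right of the board, turned up to 46 degrees.
- chock_nose (a point): Lower edge of the chock's nose: chock x = 38 mm, y = 0, z = 0. With the chock flat on the slope and touching the roller, the nose is at board x = 77 mm, 14 mm down the face from the line where the roller rests (the chock's origin 52 mm). The roller overhangs: set the chock down over 20 mm short of that and slide it under. Touching is felt as 3 N or so; pushed harder, the roller slides up.
- stop_knob (a point): Grip point of the stop: an upright black knob, 24 mm thick, top 52 mm and this point 38 mm above the face. It stands on the middle of a steel crossbar, 14 x 184 mm, 15 high, 144 mm down the slope from the line where the roller rests. From its ends two rails run up to two uprights, 38 high, that touch the roller near its ends; 148 mm is free between them.
- stop (a joint): Travel of the sliding stop: 0 as it is, against the roller; grows to 0.060 m (its end) as it is drawn straight down the slope, along the face towards board -x. It rubs with about 4 N and stays where it is left.
- box: Bystander: closed brown card box, 51 x 67 x 36 mm, origin at the centre of its underside; starts on the other side of the board from the chock.
- tape: Bystander: roll of tape lying flat, 104 x 102 x 25 mm, origin at the centre of its underside.
- jar: Bystander: glass jar with black lid, 64 mm in diameter, 75 mm high, origin at the centre of its underside.
There are look-alikes about, which are no part of the job. What is shaped like the chock but yellow is not meant.

How it is judged (in metres and radians):
On the way, in this order (a step that is already met when the one before it is completed fails the run):
1. the chock lies on the board against the low side of the roller (within 5 mm), between the uprights, while the stop is still in place (x of chock_nose in the frame of board between 0.0715 and 0.088 m and y of chock_nose in the frame of board between -0.045 and 0.045 m and z of chock_nose in the frame of board below 0.041 m and angle between chock's own z axis and vertical below 0.2 rad and angle between the x axis of chock and the x axis of board, either way round below 0.28 rad and distance of roller from where it was at the start of the episode below 0.012 m and value of joint stop below 0.006 m), for 0.2 s.
2. the stop is drawn back (past 50 of its 60 mm) and the roller has stayed (x of chock_nose in the frame of board between 0.0715 and 0.088 m and y of chock_nose in the frame of board between -0.045 and 0.045 m and z of chock_nose in the frame of board below 0.041 m and angle between chock's own z axis and vertical below 0.2 rad and angle between the x axis of chock and the x axis of board, either way round below 0.28 rad and distance of roller from where it was at the start of the episode below 0.012 m and value of joint stop above 0.05 m), for 0.3 s.
At the end, for the whole second after the job is handed in: Stop drawn back over 50 of its 60 mm; the roller rests within 12 mm of where it was, held by the chock alone, which lies flat on the board, nose at board x 72 to 88 mm and within 45 mm of the middle line, turned under about 15 degrees from the slope; all at rest (all of step 2 and contact force between chock and roller above 0.15 N and contact force between stop and roller below 0.05 N and linear speed of each of roller, chock below 0.01 m/s); the robot touches nothing.
It fails at once if the roller was let roll, or shoved, more than 25 mm (distance of roller from where it was at the start of the episode above 0.025 m).
It fails at once if the box was moved by more than 20 mm (distance of box from where it was at the start of the episode above 0.02 m).
It fails at once if the tape was moved by more than 20 mm (distance of tape from where it was at the start of the episode above 0.02 m).
It fails at once if the jar was moved by more than 20 mm (distance of jar from where it was at the start of the episode above 0.02 m).
It also fails if it takes over 53 s, if anything falls off the work surface, if the arm or the gripper's body presses on something with over 40 N, if the wrist force passes 120 N, or if a joint passes its speed limit or range.

## Working session

There is one attempt and no reset: what is moved stays moved. The work goes in short steps, each a Python script; the robot and the scene stay as the last script left them, time stands still between calls to the robot, and variables do not carry over. Pictures are saved under pics/ and viewed, at most 10 in all, crops included, and the job is handed in when it is done.

```bash
mkdir -p pics && ls
python3 - <<'E'
from station import robot, fingers, vision, workorder, recognise
import cv2, numpy as np
np.set_printoptions(precision=4,suppress=True)
for c in ["scene","top"]:
    im=vision.grab_frame(c); cv2.imwrite(f"pics/{c}0.png",im[:,:,::-1])
    k=vision.calibration(c); print(c,{a:np.round(np.array(b),4).tolist() for a,b in k.items()})
    for l in ["board","roller","chock","stop_knob","box","tape","jar"]:
        print(l,[(np.round(d["rect"]).tolist(),round(d["p"],2)) for d in recognise(l,c)][:3])
print(robot.current_time_s(),robot.current_eef_rot(), vision.calibration("wrist"))
E
```

```text
pics
scene {'mtx': [[495.2053, 0.0, 314.6263], [0.0, 495.2053, 195.9503], [0.0, 0.0, 1.0]], 'extrinsics': [[-0.8615, -0.5078, -0.0003, 0.4365], [0.2798, -0.4753, 0.8341, -0.2768], [-0.4237, 0.7185, 0.5516, -1.369], [0.0, 0.0, 0.0, 1.0]]}
board [([290.0, 244.0, 110.0, 71.0], 0.89)]
roller [([266.0, 218.0, 52.0, 38.0], 0.65)]
chock [([370.0, 187.0, 21.0, 19.0], 0.83), ([360.0, 205.0, 25.0, 19.0], 0.82)]
stop_knob [([290.0, 234.0, 69.0, 47.0], 0.98)]
box [([242.0, 304.0, 15.0, 26.0], 0.59)]
tape [([322.0, 166.0, 28.0, 19.0], 0.65)]
jar [([368.0, 156.0, 17.0, 24.0], 0.89), ([244.0, 302.0, 15.0, 25.0], 0.39)]
top {'mtx': [[423.1754, 0.0, 316.0732], [0.0, 423.1754, 200.4955], [0.0, 0.0, 1.0]], 'extrinsics': [[0.0128, -0.9999, -0.0066, -0.1046], [0.994, 0.012, 0.1091, -0.5686], [-0.109, -0.008, 0.994, -1.1869], [0.0, 0.0, 0.0, 1.0]]}
board [([267.0, 202.0, 91.0, 103.0], 0.65)]
roller [([265.0, 172.0, 66.0, 32.0], 0.96)]
chock [([403.0, 236.0, 28.0, 30.0], 0.96), ([358.0, 246.0, 20.0, 34.0], 0.71)]
stop_knob [([263.0, 204.0, 68.0, 56.0], 0.68)]
box [([167.0, 221.0, 28.0, 28.0], 0.64)]
tape [([415.0, 161.0, 32.0, 35.0], 0.74)]
jar [([466.0, 204.0, 28.0, 20.0], 0.85)]
0.8 [179.9979   0.001   23.487 ] {'mtx': array([[344.3783,   0.    , 317.3895],
       [  0.    , 344.3783, 205.8996],
       [  0.    ,   0.    ,   1.    ]]), 'T_tool_cam': array([[ 0.001 ,  0.9633,  0.2684,  0.0669],
       [ 1.    , -0.0014,  0.0014, -0.0003],
       [ 0.0017,  0.2684, -0.9633, -0.1268],
       [ 0.    ,  0.    ,  0.    ,  1.    ]])}
```

Run:
```python
import cv2
im=cv2.imread("pics/top0.png")[130:280,140:340]
cv2.imwrite("pics/t1.png",cv2.resize(im,None,fx=4,fy=4,interpolation=cv2.INTER_CUBIC))
im=cv2.imread("pics/top0.png")[130:280,310:510]
cv2.imwrite("pics/t2.png",cv2.resize(im,None,fx=4,fy=4,interpolation=cv2.INTER_CUBIC))
```

```text
(no output)
```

View pics/t1.png

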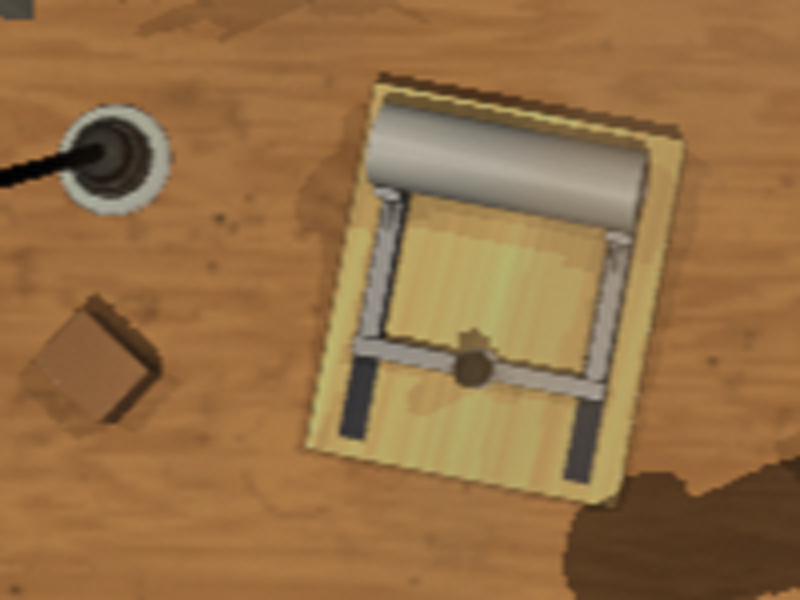

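View pics/t2.png

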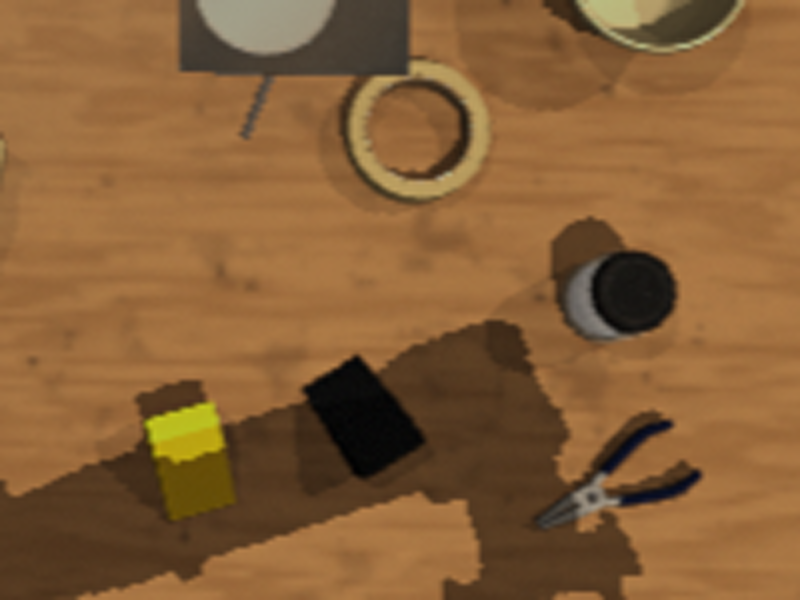

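The top view shows the board with the roller at the upper left. The knob is at crop (475,368) and the board's top-face corners are near (305,450), (612,505), (378,85) and (685,140). In the second crop the black chock is centred at (365,417), with the yellow look-alike beside it at (190,462). Next I'll get rough poses from these and then closer wrist views.

```bash
cat > h.py <<'E'
from station import robot, fingers, vision, workorder, recognise
import cv2, numpy as np
from scipy.optimize import least_squares
from scipy.spatial.transform import Rotation as R
np.set_printoptions(precision=4,suppress=True)
def cam(name, tp=None, te=None):
    k=vision.calibration(name)
    if name=="wrist":
        T=np.eye(4); T[:3,:3]=R.from_euler("xyz",te,degrees=True).as_matrix(); T[:3,3]=tp
        E=np.linalg.inv(T@np.array(k["T_tool_cam"]))
    else: E=np.array(k["extrinsics"])
    return np.array(k["mtx"]),E
def proj(P,c):
    K,E=c; q=np.atleast_2d(P)@E[:3,:3].T+E[:3,3]; q=q*[1,-1,-1]; q=q@K.T
    return q[:,:2]/q[:,2:]
def ray(uv,c,z):
    K,E=c; d=np.linalg.inv(K)@[uv[0],uv[1],1]; d=E[:3,:3].T@(d*[1,-1,-1]); o=-E[:3,:3].T@E[:3,3]
    return o+d*(z-o[2])/d[2]
def w(p,P):   # p=(x,y,yaw) ; local points -> world
    c,s=np.cos(p[2]),np.sin(p[2]); P=np.atleast_2d(P).astype(float)
    return np.c_[p[0]+c*P[:,0]-s*P[:,1],p[1]+s*P[:,0]+c*P[:,1],P[:,2]]
def fit(P,uv,c,p0):
    r=least_squares(lambda p:(proj(w(p,P),c)-uv).ravel(),p0,loss="soft_l1"); 
    return r.x,np.abs(r.fun).reshape(-1,2)
face=lambda x:.0262+.105*x
BC=[[-.135,.115,face(-.135)],[-.135,-.115,face(-.135)],[.135,.115,face(.135)],[.135,-.115,face(.135)],[.0905-.144*.9945-.052*.105,0,face(-.0527)+.052]]
def snap(n):
    tp,te=robot.current_tool_pos(),robot.current_eef_rot(); im=vision.grab_frame("wrist")
    cv2.imwrite(f"pics/{n}.png",im[:,:,::-1]); np.savez(f"pics/{n}.npz",tp=tp,te=te); return im
def wcam(n):
    d=np.load(f"pics/{n}.npz"); return cam("wrist",d["tp"],d["te"])
E
python3 - <<'E'
from h import *
c=cam("top")
uv=(np.array([[305,450],[612,505],[378,85],[685,140],[475,368]])+.5)/4-.5+[140,130]
p,r=fit(np.array(BC),uv,c,[.5,0,0]); print("board",p[:2],np.degrees(p[2]),r)
for n,q in dict(chock=(365,417),jar=(635,292),tape=(418,130),yel=(190,462)).items():
    print(n,ray((np.array(q)+.5)/4-.5+[310,130],c,.03))
print("box",ray((np.array((92,360))+.5)/4-.5+[140,130],c,.036),"lamp",ray((np.array((115,158))+.5)/4-.5+[140,130],c,.03))
ch=ray((np.array((365,417))+.5)/4-.5+[310,130],c,.03)
# camera is 67mm ahead in tool x; 15 deg tilt
for nm,t in(("ch",ch),("bd",[p[0],p[1],0])):
  for z in(.25,.3,.35):
    for yaw in(-90,-45,0,45,90,180):
      a=np.radians(yaw); off=-.0
      q=robot.inverse_kinematics([t[0]-.07*np.cos(a),t[1]-.07*np.sin(a),z],[180,0,yaw]); print(nm,z,yaw,None if q is None else np.round(q))
E
```

```text
board [0.5606 0.0541] -10.086578064826146 [[0.0999 0.2237]
 [1.2576 1.0807]
 [0.6785 1.0808]
 [0.5406 0.2499]
 [1.202  0.436 ]]
chock [ 0.4771 -0.3405  0.03  ]
jar [ 0.5691 -0.5348  0.03  ]
tape [ 0.6855 -0.3808  0.03  ]
yel [ 0.4436 -0.2159  0.03  ]
box [0.509  0.3402 0.036 ] lamp [0.6565 0.3334 0.03  ]
ch 0.25 -90 [  25.   18.    4.   87.   -1.   76. -151.]
ch 0.25 -45 [  33.   14.   -1.   91.    0.   75. -103.]
ch 0.25 0 [ 41.  16.  -3.  89.   1.  75. -53.]
ch 0.25 45 [47. 22. -9. 81.  3. 77. -7.]
ch 0.25 90 [ 49.  28. -16.  72.   8.  81.  34.]
ch 0.25 180 [ 49.  33. -32.  69.  17.  83. 109.]
ch 0.3 -90 [  25.   16.    3.   81.   -1.   82. -151.]
ch 0.3 -45 [  33.   13.   -1.   86.    0.   81. -103.]
ch 0.3 0 [ 41.  14.  -3.  84.   1.  82. -53.]
ch 0.3 45 [47. 21. -9. 76.  3. 84. -7.]
ch 0.3 90 [ 49.  28. -16.  66.   7.  87.  34.]
ch 0.3 180 [ 48.  32. -32.  63.  16.  90. 110.]
ch 0.35 -90 [  26.   16.    3.   75.   -1.   89. -152.]
ch 0.35 -45 [  34.   12.   -2.   80.    0.   88. -103.]
ch 0.35 0 [ 41.  14.  -3.  78.   1.  88. -53.]
ch 0.35 45 [47. 20. -9. 69.  3. 91. -7.]
ch 0.3
[... 296 characters left out ...]
]
bd 0.25 90 [ 27.  23. -39.  84.  15.  78. -12.]
bd 0.25 180 [ 19.  34. -44.  71.  23.  84.  68.]
bd 0.3 -90 [ 24.  31. -62.  75.  27.  89. 145.]
bd 0.3 -45 [  17.   17.  -39.   84.   11.   83. -158.]
bd 0.3 0 [  24.   13.  -39.   88.    8.   81. -106.]
bd 0.3 45 [ 26.  15. -35.  86.   9.  82. -55.]
bd 0.3 90 [ 27.  22. -39.  78.  14.  85. -11.]
bd 0.3 180 [ 18.  33. -44.  65.  22.  90.  69.]
bd 0.35 -90 [ 22.  30. -62.  69.  26.  95. 147.]
bd 0.35 -45 [  17.   17.  -41.   78.   11.   89. -157.]
bd 0.35 0 [  24.   13.  -40.   82.    8.   88. -105.]
bd 0.35 45 [ 25.  14. -35.  80.   8.  89. -54.]
bd 0.35 90 [ 26.  21. -38.  72.  13.  91. -10.]
bd 0.35 180 [ 17.  33. -44.  58.  22.  97.  70.]
```

Run:
```python
from h import *
robot.move_to([.477+.03,-.34,.22],[180,0,0]); robot.pause(.2); snap("wc")
robot.move_to([.561+.04,.054,.33],[180,0,-10]); robot.pause(.2); snap("wb")
print(robot.current_time_s())
im=cv2.imread("pics/wc.png"); c=wcam("wc"); u=proj([[.477,-.34,.03]],c)[0]; print(u)
x0,y0=[int(v) for v in (u-[100,75])]; x0=max(x0,0);y0=max(y0,0); print("crop",x0,y0)
cv2.imwrite("pics/wc_c.png",cv2.resize(cv2.convertScaleAbs(im[y0:y0+150,x0:x0+200],alpha=2.0,beta=10),None,fx=4,fy=4,interpolation=cv2.INTER_CUBIC))
```

```text
4.1083
[315.5589 212.8957]
crop 215 137
```

View pics/wc_c.png

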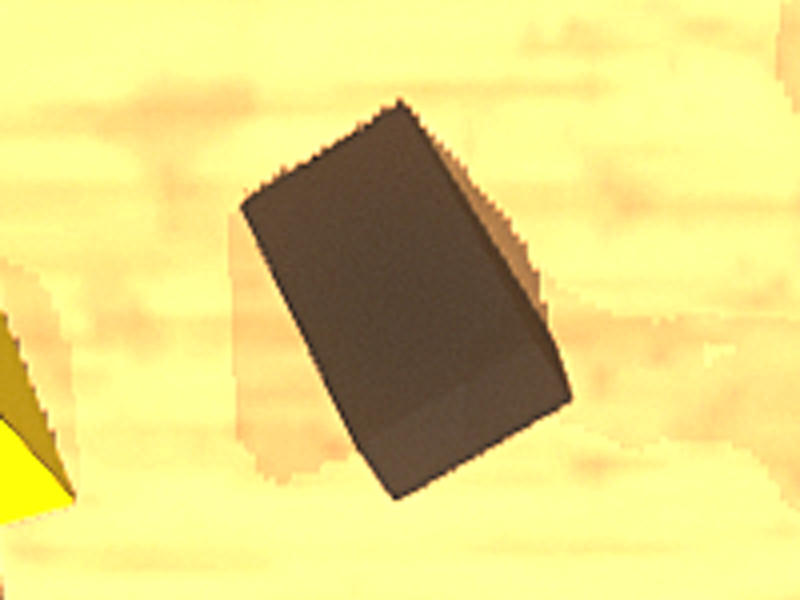

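View pics/wb.png

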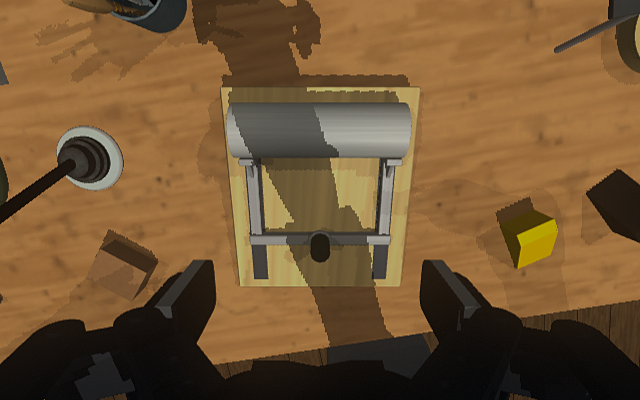

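The wrist crop shows the chock's nose at upper left, with the edge from (242,207) to (400,100), and its flat top at lower right with back corners (396,498) and (571,400). In the board view the top-face corners are near (239,287), (402,287), (221,87) and (421,87), with the knob top near (320,240).

Run:
```python
from h import *
c=wcam("wc")
uv=(np.array([[242,207],[400,100],[358,442],[548,335],[396,498],[571,400]])+.5)/4-.5+[215,137]
P=np.array([[.038,.025,0],[.038,-.025,0],[-.02,.025,.044],[-.02,-.025,.044],[-.038,.025,.044],[-.038,-.025,.044]])
p,r=fit(P,uv,c,[.477,-.34,.5]); print("chock",p,np.degrees(p[2]));print(r)
c=wcam("wb")
uv=np.array([[239,287],[402,287],[221,87],[421,87]]);B=np.array(BC)[:4]
b,r=fit(B,uv,c,[.56,.054,-.17]); print("board",b,np.degrees(b[2]));print(r)
xr=.0905-.144*.9945; S=.0905-.0
kn=[[xr-.052*.105+.012*np.cos(t),.012*np.sin(t),face(xr)+.052] for t in np.linspace(0,6.28,16)]
cb=[[xr+a*.007-.015*.105,d*.092,face(xr)+.015] for a,d in((-1,-1),(-1,1),(1,1),(1,-1))]
rl=[[.087+.03*np.cos(t),s*.095,face(.0905)+.03+.03*np.sin(t)] for s in(-1,1) for t in np.linspace(0,6.28,24)]
im=cv2.imread("pics/wb.png"); x0,y0=205,70
im=cv2.resize(im[y0:y0+230,x0:x0+230],None,fx=2.6,fy=2.6,interpolation=cv2.INTER_CUBIC)
def dr(pts,col):
    q=(proj(w(b,pts),c)+.5-[x0,y0])*2.6-.5; cv2.polylines(im,[np.round(q).astype(np.int32)],True,col,1)
dr(B[[0,1,3,2]],(0,0,255));dr(kn,(0,255,0));dr(cb,(255,0,0));dr(rl[:24],(255,0,255));dr(rl[24:],(255,0,255))
cv2.imwrite("pics/ov.png",im)
```

```text
chock [ 0.477  -0.3391  0.5695] 32.63163364250084
[[0.6368 1.0464]
 [0.6079 0.4787]
 [0.3411 0.7292]
 [2.6838 0.2819]
 [0.4927 1.4314]
 [1.5636 0.5891]]
board [ 0.5576  0.0559 -0.1755] -10.05436413039237
[[1.2213 0.0142]
 [1.4694 0.0186]
 [0.5013 0.054 ]
 [0.5628 0.0375]]
```

View pics/ov.png

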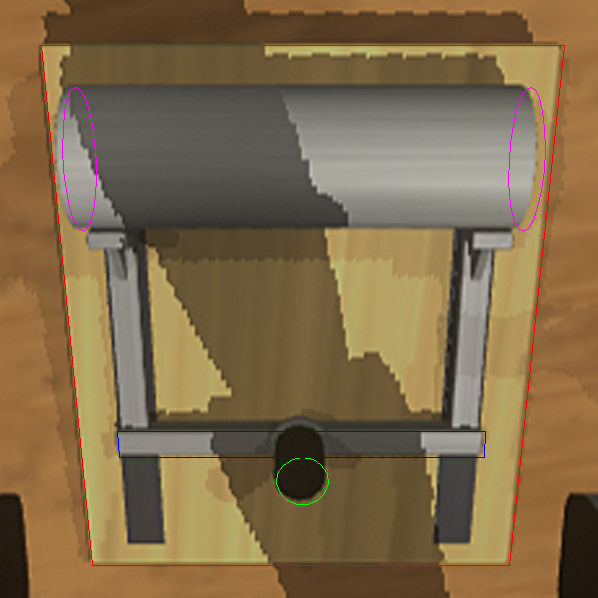

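The overlay fits the board, stop and knob to about 1 mm, and the roller lies on its marks near (300,160) in the crop. I'll grasp the chock now.

```bash
cat >> h.py <<'E'
CH=np.array([.477,-.3391,.5695]); BD=np.array([.5576,.0559,-.1755]); A=np.arctan(.105)
OB=[180,-np.degrees(A),np.degrees(BD[2])]
def onb(x,h,y=0.): return w(BD,[[x-h*np.sin(A),y,face(x)+h*np.cos(A)]])[0]   # foot at board x, h along the normal
E
python3 - <<'E'
from h import *
g=w(CH,[[-.022,0,.024]])[0]; o=[180,0,np.degrees(CH[2])]
robot.move_to([g[0],g[1],.12],o); f0=robot.current_contact_force()
print("down stop",robot.line_to(g,o,velocity=.08,f_stop=8), robot.current_tool_pos())
fingers.gripper_to(0.0,force=50); print("gap",robot.current_finger_gap(),robot.current_gripper_force())
robot.line_to([g[0],g[1],.20],o,velocity=.15); robot.pause(.2)
print("dF",robot.current_contact_force()-f0, robot.current_finger_gap(), robot.current_time_s())
s=.009-.022
for q in (onb(s,.15),onb(s,.024),onb(s+.035,.024)): print(q,robot.inverse_kinematics(q,OB))
E
```

```text
down stop False [ 0.459  -0.3513  0.0247]
gap 0.5770994730183765 53.542536511668004
dF [-0.5561  0.5261 -3.2356] 0.5784930075453086 9.15
[0.5294 0.0609 0.174 ] [   2.0221   15.8849  -14.3358  100.8864    7.1675   58.3067 -115.1359]
[0.5423 0.0586 0.0487] [  -2.0706   25.7413   -9.1587  106.9494    8.9798   42.2985 -116.5631]
[0.5768 0.0525 0.0524] [  -2.0031   28.5152   -7.991   101.5367    8.1682   44.782  -114.4335]
```

Run:
```python
from h import *
s=.007-.022
robot.move_to(onb(s,.16),OB); robot.line_to(onb(s,.034),OB,velocity=.12); robot.pause(.2)
f0=robot.current_contact_force()
t=robot.line_to(onb(s,.018),OB,velocity=.015,f_stop=3); p=robot.current_tool_pos()
n=np.array([0,0,1]); h=(p[2]-face(s))/np.cos(A)
print("touch",t,p,"h",h,robot.current_contact_force()-f0)
snap("wp"); print(robot.current_time_s())
```

```text
touch True [0.5402 0.059  0.0487] h 0.02425141444755725 [0.4651 0.2243 7.4137]
12.8333
```

View pics/wp.png

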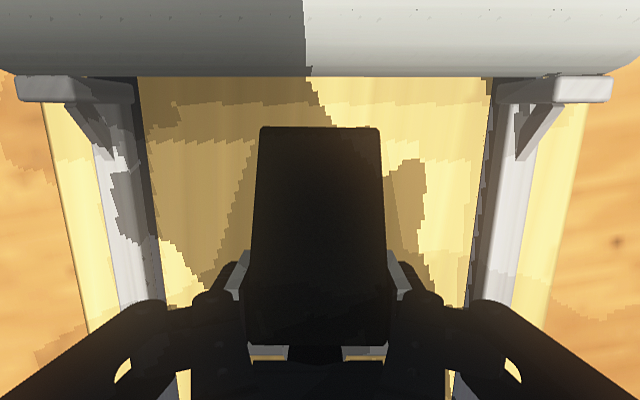

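The chock sits flat and square on the board between the uprights, nose edge at row 127, columns 260–380; the roller edge is at row 75. Next I slide it in just clear of the face.

Run:
```python
from h import *
h=.0243+.0007; s=.007-.022
bx=lambda: np.dot(robot.current_tool_pos()[:2]-BD[:2],[np.cos(BD[2]),np.sin(BD[2])])+h*np.sin(A)
robot.line_to(onb(s,h),OB,velocity=.03); robot.pause(.2); print(robot.current_contact_force())
print(robot.line_to(onb(s+.022,h),OB,velocity=.05,f_stop=4)); robot.pause(.3)
f0=robot.current_contact_force(); print(f0,bx())
t=robot.line_to(onb(.017+.010,h),OB,velocity=.01,f_stop=2.5)
print("contact",t,"nose x",bx()+.06,robot.current_contact_force()-f0)
robot.pause(.2); print("nose x",bx()+.06,robot.current_contact_force()-f0,robot.current_time_s()); snap("wq")
```

```text
[ 0.7397 -0.4255 -3.0411]
False
[ 0.1827  0.2544 -1.5108] 0.006702594751468241
contact True nose x 0.07788940189614227 [ 0.2737 -0.1258  6.3443]
nose x 0.07791498144823791 [ 0.2736 -0.0038  7.3011] 15.6
```

View pics/wq.png

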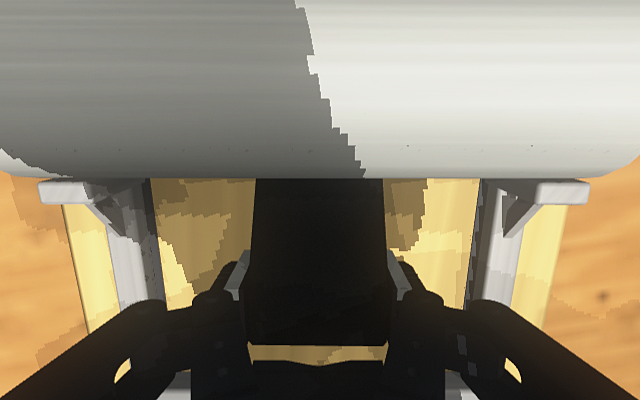

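The chock is under the roller (roller edge at row 177), but the force was purely vertical: the chock rubbed the board and hasn't touched the roller. I'll lift it slightly and creep on, watching the along-slope force.

Run:
```python
from h import *
ux=np.array([np.cos(BD[2])*np.cos(A),np.sin(BD[2])*np.cos(A),np.sin(A)])
un=np.array([-np.cos(BD[2])*np.sin(A),-np.sin(BD[2])*np.sin(A),np.cos(A)])
p=np.array(robot.current_tool_pos())-.003*ux+.0012*un
robot.line_to(p,OB,velocity=.02); robot.pause(.3); f0=np.array(robot.current_contact_force()); print(f0)
for i in range(1,28):
    robot.line_to(p+.0005*i*ux,OB,velocity=.01); robot.pause(.08)
    d=robot.current_contact_force()-f0
    if i>3: print(i,"along",round(d@ux,2),"norm",round(d@un,2))
    if d@ux<-2.0: break
print(robot.current_time_s(),robot.current_tool_pos())
```

```text
[-0.6163 -0.1893 -3.0442]
4 along -0.5 norm 0.08
5 along -1.65 norm -1.04
6 along -1.61 norm -0.68
7 along -2.77 norm -1.37
18.575 [0.5727 0.0529 0.0533]
```

Run:
```python
from h import *
ux=np.array([np.cos(BD[2])*np.cos(A),np.sin(BD[2])*np.cos(A),np.sin(A)])
un=np.array([-np.cos(BD[2])*np.sin(A),-np.sin(BD[2])*np.sin(A),np.cos(A)])
f0=np.array([-0.6163,-0.1893,-3.0442])
p=np.array(robot.current_tool_pos())
for i in range(1,9):
    p=p-.0003*un; robot.line_to(p,OB,velocity=.01); robot.pause(.08)
    d=robot.current_contact_force()-f0
    print("low",i,"along",round(d@ux,2),"norm",round(d@un,2))
    if d@un>1.5: break
for i in range(1,8):
    p=p+.0004*ux; robot.line_to(p,OB,velocity=.01); robot.pause(.08)
    d=robot.current_contact_force()-f0
    print("push",i,"along",round(d@ux,2),"norm",round(d@un,2))
    if d@ux<-3.5: break
print(robot.current_time_s(),robot.current_tool_pos()); snap("wr")
```

```text
low 1 along -1.62 norm -1.0
low 2 along -1.19 norm -1.6
low 3 along -0.0 norm -1.19
low 4 along -0.42 norm -0.4
low 5 along -0.67 norm 5.05
push 1 along -3.5 norm 8.29
20.575 [0.5731 0.0529 0.0523]
```

Run:
```python
from h import *
ux=np.array([np.cos(BD[2])*np.cos(A),np.sin(BD[2])*np.cos(A),np.sin(A)])
un=np.array([-np.cos(BD[2])*np.sin(A),-np.sin(BD[2])*np.sin(A),np.cos(A)])
f0=np.array([-0.6163,-0.1893,-3.0442])
p=np.array(robot.current_tool_pos())+.0004*un
for i in range(0,8):
    robot.line_to(p+.0004*i*ux,OB,velocity=.01); robot.pause(.1)
    d=robot.current_contact_force()-f0
    print("push",i,"along",round(d@ux,2),"norm",round(d@un,2))
    if d@ux<-3: break
q=np.array(robot.current_tool_pos())
t=robot.line_to(q-.0012*un,OB,velocity=.01,f_stop=3); d=robot.current_contact_force()-f0; print(t,"along",round(d@ux,2),"norm",round(d@un,2))
print("nose x",np.dot(robot.current_tool_pos()[:2]-BD[:2],[np.cos(BD[2]),np.sin(BD[2])])+.0243*np.sin(A)+.06)
print(robot.current_time_s()); snap("ws")
fingers.gripper_to(.8); robot.pause(.2); print(robot.current_contact_force())
robot.line_to(np.array(robot.current_tool_pos())+.11*un,OB,velocity=.15)
robot.pause(.2); snap("wt"); print(robot.current_time_s())
```

```text
push 0 along -0.26 norm 1.16
push 1 along -1.4 norm 0.84
push 2 along -2.93 norm 1.38
push 3 along -4.17 norm 2.73
True along 1.87 norm 6.94
nose x 0.07840335549546702
22.2333
[ 0.1439 -0.2226  1.0107]
23.9417
```

View pics/wt.png

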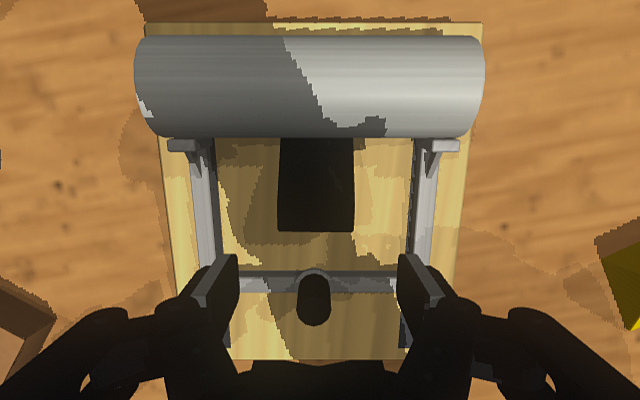

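The chock lies square under the roller (columns 277–354, back edge at row 231). The knob is at about (314,300) and the uprights still touch the roller. A quick check of the chock's position, then I grip the knob.

Run:
```python
from h import *
c=wcam("wt"); xb=.002
for u in ((277,231),(354,231)):
    z=face(xb)+.044; r=ray(u,c,z); d=r[:2]-BD[:2]; cc,s=np.cos(BD[2]),np.sin(BD[2])
    print("back edge board xy",cc*d[0]+s*d[1]+.044*np.sin(A),-s*d[0]+cc*d[1])
k=-.0527; print("knob top px",proj(onb(k,.052),c))
robot.move_to(onb(k,.12),OB); f0=robot.current_contact_force()
print(robot.line_to(onb(k,.040),OB,velocity=.08,f_stop=8),robot.current_contact_force()-f0)
fingers.gripper_to(0.0,force=60); print("gap mm",85*robot.current_finger_gap(),robot.current_contact_force()-f0,robot.current_time_s())
snap("wk")
```

```text
back edge board xy 0.002790400133322209 0.024842486277113062
back edge board xy 0.0028436604916540565 -0.02569266512598003
knob top px [[314.8573 312.5343]]
False [-0.0957  1.1141  1.2882]
gap mm 22.41384155364964 [-1.6794  2.6279  5.1563] 25.95
```

View pics/wk.png

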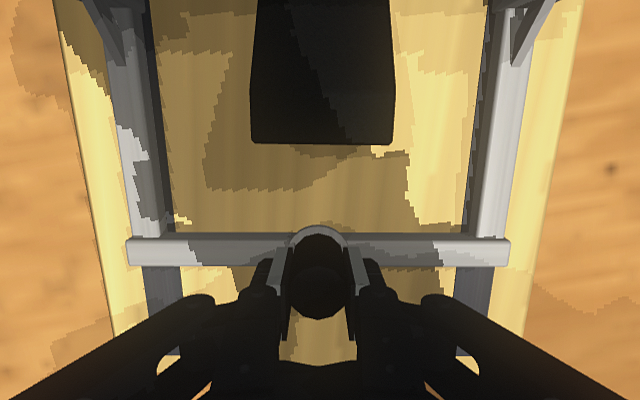

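The knob is gripped between the pads at (318,275). The chock's nose works out at board x ≈ 78.5 mm, centred. Now I draw the stop back, slowly at first.

Run:
```python
from h import *
k=-.0527; f0=np.array(robot.current_contact_force())
robot.line_to(onb(k-.006,.040),OB,velocity=.01); print(robot.current_contact_force()-f0)
robot.line_to(onb(k-.050,.040),OB,velocity=.05); print(robot.current_contact_force()-f0)
t=robot.line_to(onb(k-.0595*np.cos(A),.040),OB,velocity=.02,f_stop=20)
d=robot.current_tool_pos()-onb(k,.040); print(t,"travel",np.linalg.norm(d),85*robot.current_finger_gap(),robot.current_contact_force()-f0)
fingers.gripper_to(.8); robot.pause(.2)
robot.line_to(onb(k-.0595,.14),OB,velocity=.15)
robot.move_to(onb(-.02,.26),OB); robot.pause(.3); snap("wf"); print(robot.current_time_s())
```

```text
[ 5.643   1.2339 -3.271 ]
[ 4.6521  1.7529 -2.1254]
False travel 0.05752985450558643 21.84455023624986 [ 5.8888  1.6575 -2.8104]
30.925
```

View pics/wf.png

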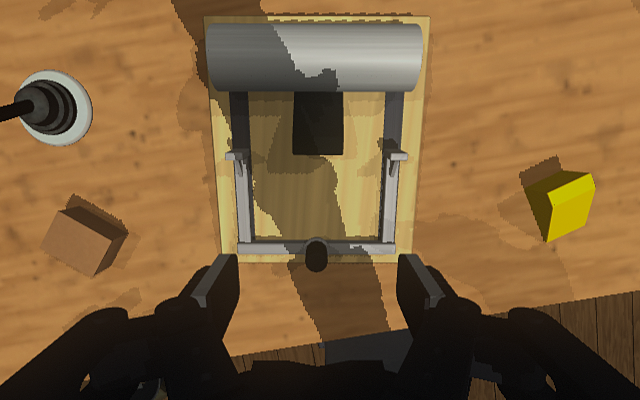

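The stop is drawn right back (crossbar at row 247, uprights at row 155), and the roller rests on the chock (roller's lower edge at row 91, chock's back at row 154). One numeric check before handing in.

Run:
```python
from h import *
c=wcam("wf"); k=-.0527
for t in (.050,.0575): print("knob top at travel",t,proj(onb(k-t,.052),c), "bar up-edge",proj(onb(k-t+.007,.015),c))
print("chock back top row (nose 78.5)",proj(onb(.0028,.044),c)); 
print("roller rows",[proj(w(BD,[[.087+.03*np.cos(t),0,face(.0905)+.03+.03*np.sin(t)] for t in np.linspace(0,6.28,90)]),c)[:,1].__getattribute__(m)() for m in("min","max")])
```

```text
knob top at travel 0.05 [[317.1939 256.4461]] bar up-edge [[317.2429 237.4835]]
knob top at travel 0.0575 [[317.184  263.0335]] bar up-edge [[317.2336 243.6101]]
chock back top row (nose 78.5) [[317.3523 154.1415]]
roller rows [np.float64(24.996703623929278), np.float64(93.27500269686543)]
```

```bash
python3 -c "
from h import *
print(workorder.close_job(), robot.current_time_s())"
```

```text
the job is handed in; nothing more can be done
the job is handed in; nothing more can be done
```

The job is handed in: the chock is snug under the roller (nose at about board x 78.5 mm), the stop is drawn back about 57.5 mm, and in the last picture the roller is within about 2 mm of where it started; the judge returned no verdict.

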